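Load the multimeter on the sloped test stand

ROBOT

A 6-joint arm with a two-finger parallel gripper is mounted at the origin on the work surface; the furniture and walls round the work are solid. World frame = base frame: x ahead of the robot, y to its left, z up, the work surface at z = 0. Lengths are in m, angles in rad, forces in N, time in s.
With the tool pointing down it reaches from about 0.275 to 0.825 m from the base axis. Payload 5.2 kg.
Tool frame: the origin (TCP) lies at the very end of the fingers, on their centre line; the grasp point (between the pads) lies 19 mm behind it; z points along the fingers, y is the line along which they close (so a half turn about z gives the same grasp; the last joint's range is limited). The gripper opens to 93 mm and grips with 3 to 60 N. Pads are 15 mm wide; open, the fingers measure 128 mm over their backs; the gripper's body (75 mm by 188 mm) begins 65 mm behind the grasp point.
Start: joints at [0.901, 0.259, 1.535, -0, 1.348, -0.203], TCP at [0.247, 0.491, 0.219] pointing down, gripper open.
Joint ranges: [-3.14, 3.14], [-0.91, 2.08], [0.19, 2.58], [-1.22, 4.36], [0.22, 2.71], [-3.12, 3.12]. Speed limits (rad/s): [2.57, 2.57, 3.14, 3.14, 3.14, 3.14].

INTERFACE

Orientations are given as a unit quaternion [w, x, y, z].
In Python, from station import bot gives the robot as it stands.
- The arm moves only by the shell command python3 -m jog 'ROWS' [FORCE]. ROWS is JSON, a list of rows, each a list of 5 numbers: the finger opening in cm, from 0 to 9.3, then the shift along the tool's x, y, z in cm, then the turn about the tool's z in rad. In form: [[claw, dx, dy, dz, turn], ...]. A call has 1 to 8 rows; each row shifts and turns the commanded pose from where the row before left it, along the tool's axes as they then stand; what a row does not reach is not made up. A row lasts 1/8 s, in which the tool goes at most 62.5 mm and 10.7 degrees, less where a joint would pass 70% of its speed; a pose out of reach is approached as far as the arm can. A call is refused whole if a number of a shift passes 6.25 or a number of a turn 0.188, either way. A call with a gripper value outside its range is refused whole. The fingers move at their own pace and stop on an object; FORCE is the grip in N (left out, the last holds). Time passes only in rows, so rows that do not move let the fingers close. It gives the time, the measured TCP pose, the force, the opening and the grip force at its end, in the units of the state.
- bot.read_state(): the state, without advancing time (a new reading comes with each control period).
- bot.snapshot(name): name is "scene" or "top"; returns a dict with "frame" (400x640x3 uint8, red, green, blue), "range_z" (400x640 float32, m along the optical axis (not along the pixel's ray), 0 where there is no reading), "fx", "fy", "cx", "cy" (pixels), "position" and "rotation" of the camera in the world. Camera axes: x right, y up, looking along -z (the intrinsics and any distortion apply to the point x, -y, -z); pixel columns grow to the right and rows downward; lengths in m; the calibration is good to about 2 mm. A picture is of the moment at which its call begins.
- bot.close_job(): hands the job in; it is judged then, once.
Trained networks look in the newest picture that a camera, given by its name, has taken for a name from the list of things; names that differ only in an ending like _2 or _b are one class to them, and where a whole thing is asked for, a point or a joint stands for the part that bears it (a point fixed in the world has none). Each returns a list of dicts, best first, with "score" (0 to 1); they miss things now and then, are a little off and sometimes report something else, mostly with a low value. They report only what shows in the picture. A call takes as long as a camera call. They do not tell look-alikes from the thing itself.
- bot.boxes_of(query, camera): "centre" ([column, row] in pixels, amid what is visible of it).
The state is a dict: "clock": time; "joints": joint angles; "joint_velocities": joint speeds; "tau": joint torques, N m; "tcp_pos": TCP position; "ee_rot": TCP orientation; "force": force on the tool from outside, world axes, zero at the start; "moment": the same for the moment, N m; "width": opening from 0.0 (shut) to 1.0 (fully open); "grip_force": force on a finger pad.
Only numpy, scipy, OpenCV 4.12 (cv2) and the standard library are available. Lean on these libraries where they do the work, as an engineer would, in place of code of your own. Each camera call takes 0.05 s, during which the arm holds its last target. There are 200 camera calls.

TASK

Without lifting the orange multimeter off the bench, push it up the grey approach ramp of the sloped test stand until its lower end drops in behind the metal cleat, pressing no harder than gently against the black rubber bumper at the top, so that it lies flat on the white slope, resting against the cleat and unable to slide off. Then flip the stand's bat toggle switch over to its other side, and leave the bottle, the tip cleaner and the tip box where they stand.

Things in the scene. Friction and masses are not known exactly. Their poses are not given: they have to be found in the camera images.
- meter_mid (a point): Centre of the orange hand multimeter that lies loose on its back (about 0.32 kg): 152 long (its x axis), 74 wide (y), solid up to 33 over its underside, with a round dial standing to 41 near the middle of its top. The point lies half-way up, 16.5 above the underside; z points out of its display. Both ends are flat faces square to x, at x = -76 and +76. It may finally lie either way round.
- stand: Fixed test stand. Origin on the bench under the foot of the cleat; x points horizontally up the slope, y across, z up. The bench before it is free. A grey approach ramp 112 wide starts at bench level at x = -57 and rises at 0.49 rad (28 deg) to the cleat's top edge at x = -4, height 28; the white bed follows at the same slope. Switch console 70 x 60 x 40 high at x = 85, y = +90.
- slope: White bed, 0.49 rad steep, smooth (friction 0.35): parts slide. Origin at the foot of the cleat's upper face, mid-width, 20 above the bench; x up the slope, z square out of it. The bed is z = 0, x = 0 to 182; ramp and cleat top z = +9. Guide rods 11 high leave a channel 81 wide from x = 36, flared to 106 at x = 4; none by the ramp. When seated, meter_mid is at x = 76, y within 4 of 0, z = 16.5.
- cleat: Aluminium strip across the slope, 12 thick along the slope, 112 wide, standing 9 above the bed. Origin and axes as the slope's: its upper face is x = 0, its top z = 9.
- bumper: Black rubber bumper bar at the top of the bed, 56 wide, 12 high, on a spring. Origin at the middle of the face that looks down the slope, at slope x = 158, z = 11, that is 6 beyond the upper end of a seated meter. It yields up to 6 at 0.8 N per mm (about 5 N), then is solid.
- toggle (a joint): Bat toggle switch on the console, hinge along the stand's y axis: about -0.42 rad at the start (leaning to the stand's -x, off), +0.42 leaning to +x (on). It is bistable: it rests at either stop (about 0.5 N at the thick end moves it) and falls over to the other side once well past upright (0).
- toggle_tip (a point): Thick end of the bat, 36 from its pivot, 12 in diameter there, the bat ends 8 beyond. The pivot lies at stand x = 85, y = 90, z = 41; the console's top is at z = 39.5, a nut round the foot of the bat at 44.
- solvent_bottle: Blue solvent bottle 52 x 52 x 128 high, bystander; origin at the centre of its underside.
- tip_cleaner: Black round tip cleaner 66 x 66 x 36 high, bystander; origin at the centre of its underside.
- tip_box: Orange and grey tip box 53 x 77 x 22 high, bystander; origin at the centre of its underside.
Things that resemble listed ones, but are neither listed nor needed, are in the scene too. Leave any green or red look-alike of the part that bears meter_mid alone.

How it is judged:
On the way, in this order (a step that is already met when the one before it is completed fails the run):
1. the meter is pushed with its nose up on the approach ramp (x of meter_mid in the frame of stand between -0.12 and 0.02 m and angle between meter_mid's own z axis and vertical above 0.06 rad and contact force between meter and stand above 0.05 N), for 0.1 s.
2. the meter lies flat on the bed, resting against the cleat (angle between the z axis of meter_mid and the z axis of slope, either way round below 0.035 rad and x of meter_mid in the frame of slope between 0.073 and 0.081 m and z of meter_mid in the frame of slope below 0.0195 m and contact force between meter and cleat above 0.05 N and contact force between meter and the fingers below 0.05 N), for 0.2 s.
3. the toggle is flipped over to the other side (value of joint toggle above 0.35 rad), for 0.2 s.
At the end, for the whole second after the job is handed in: The meter rests still and flat on the white bed (within 0.035 rad, underside within 3 mm of the bed), its lower end against the cleat (centre 73 to 81 mm up the slope from the cleat's face, bearing on it), and the toggle leans to the stand's +x side (above 0.35 rad) (angle between the z axis of meter_mid and the z axis of slope, either way round below 0.035 rad and x of meter_mid in the frame of slope between 0.073 and 0.081 m and z of meter_mid in the frame of slope below 0.0195 m and contact force between meter and cleat above 0.05 N and linear speed of meter below 0.01 m/s and value of joint toggle above 0.35 rad); the robot touches nothing.
It fails at once if the meter is lifted off the bench before it is on the ramp (x of meter_mid in the frame of stand below -0.155 m and height (world z) of meter_mid above 0.035 m).
It fails at once if the meter is lifted high above the ramp or slope (x of meter_mid in the frame of stand above -0.05 m and z of meter_mid in the frame of slope above 0.06 m).
It fails at once if the bumper is rammed with more than 20 N (contact force between meter and bumper above 20 N).
It fails at once if the bottle, tip cleaner or tip box is moved more than 25 mm (distance of any of solvent_bottle, tip_cleaner, tip_box from where it was at the start of the episode above 0.025 m).
It also fails if it takes over 72 s, if anything falls off the work surface, if the arm or the gripper's body presses on something with over 40 N, if the wrist force passes 120 N, or if a joint passes its speed limit or range.

## Working session

There is one attempt and no reset: what is moved stays moved. The work goes in short steps, Python scripts to look and compute and a shell command to move; the robot and the scene stay as the last step left them, time stands still between calls to the robot, and variables do not carry over. Pictures are saved under pics/ and viewed, at most 10 in all, crops included, and the job is handed in when it is done.

```bash
mkdir -p pics; ls; cat > h.py <<'E'
import numpy as np, cv2
from station import bot
def px2w(s,u,v):
    u=int(round(u));v=int(round(v))
    p=s["range_z"][max(v-1,0):v+2,max(u-1,0):u+2]; d=np.median(p[p>0])
    c=np.array([(u-s["cx"])/s["fx"]*d,-(v-s["cy"])/s["fy"]*d,-d])
    return np.array(s["position"])+R(s)@c
def R(s):
    r=np.array(s["rotation"])
    if r.shape==(3,3): return r
    from scipy.spatial.transform import Rotation as Ro
    return Ro.from_quat(np.r_[r[1:],r[0]]).as_matrix()
def cloud(s):
    d=s["range_z"];v,u=np.mgrid[:400,:640]
    c=np.stack([(u-s["cx"])/s["fx"]*d,-(v-s["cy"])/s["fy"]*d,-d],-1)
    return c@R(s).T+np.array(s["position"])
E
python3 - <<'E'
from h import *
for n in ("scene","top"):
    s=bot.snapshot(n); cv2.imwrite(f"pics/{n}0.png",s["frame"][:,:,::-1])
    print(n,s["position"],np.shape(s["rotation"]),s["fx"])
    for q in ("meter_mid","stand","cleat","bumper","toggle","solvent_bottle","tip_cleaner","tip_box"):
        for b in bot.boxes_of(q,n)[:4]:
            print(q,round(b["score"],2),np.round(b["centre"]),np.round(px2w(s,*b["centre"]),3))
print(bot.read_state())
E
```

```text
pics
scene [1.0925995  0.00634174 0.90296455] (4,) 375.2297196557552
meter_mid 0.93 [412. 160.] [0.395 0.296 0.034]
meter_mid 0.85 [368. 203.] [0.54  0.15  0.033]
meter_mid 0.57 [254. 210.] [ 0.564 -0.158  0.055]
meter_mid 0.56 [414. 258.] [0.713 0.245 0.042]
stand 0.8 [253. 210.] [ 0.566 -0.161  0.058]
stand 0.64 [232. 282.] [ 0.749 -0.207  0.021]
cleat 0.6 [286. 210.] [ 0.547 -0.077  0.021]
bumper 0.51 [227. 188.] [ 0.527 -0.222  0.108]
solvent_bottle 0.89 [366. 280.] [0.784 0.114 0.092]
tip_cleaner 0.86 [234. 155.] [ 0.351 -0.235  0.03 ]
tip_box 0.75 [232. 282.] [ 0.749 -0.207  0.021]
top [0.390383   0.01164294 1.02031709] (4,) 380.90319431735344
meter_mid 0.87 [230. 147.] [0.707 0.263 0.035]
meter_mid 0.59 [275. 217.] [0.515 0.14  0.035]
meter_mid 0.59 [213. 267.] [0.389 0.296 0.04 ]
stand 0.98 [394. 202.] [ 0.547 -0.167  0.061]
stand 0.46 [400. 133.] [ 0.744 -0.199  0.023]
stand 0.4 [385. 206.] [ 0.538 -0.145  0.05 ]
cleat 0.62 [359. 208.] [ 0.538 -0.081  0.025]
solvent_bottle 0.9 [285. 125.] [0.746 0.109 0.091]
solvent_bottle 0.68 [402. 135.] [ 0.738 -0.204  0.022]
solvent_bottle 0.24 [275. 216.] [0.518 0.14  0.036]
tip_cleaner 0.57 [428. 288.] [ 0.331 -0.248  0.033]
tip_box 0.7 [399. 135.] [ 0.738 -0.196  0.023]
{'clock': 0.9, 'joints': array([ 9.01233041e-01,  2.58591606e-01,  1.53497044e+00,  4.21277020e-05,
        1.34802174e+00, -2.02798692e-01]), 'joint_velocities': array([-0.00119991,  0.00067885, -0.00051545, -0.00237918,  0.00024108,
        0.0017267 ]), 'tau': array([ 5.17594144e-04, -4.37182474e+01, -2.84307790e+01,  7.20264344e-02,
        3.08895484e-02,  4.74546823e-06]), 'tcp_pos': array([0.24747366, 0.49119555, 0.21866915]), 'ee_rot': array([-1.67460741e-05,  2.31273970e-01,  9.72888663e-01,  1.26992133e-05]), 'force': array([ 0.62809752, -0.1849353 ,  0.2948842 ]), 'moment': array([ 0.00564124,  0.01578444, -0.06394073]), 'grip_force': 0.0, 'width': 1.0004972422441978}
```

View pics/scene0.png

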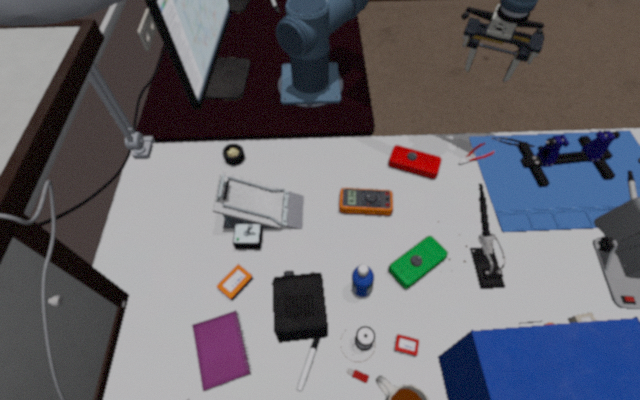

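View pics/top0.png

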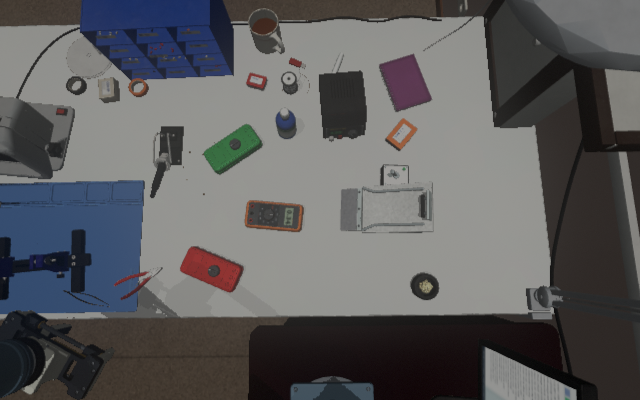

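The look-alikes in the top view are orange (275,216), green (233,149) and red (211,269). The orange one fits the description: it is orange, has a display and lies on its back in front of the ramp. The stand runs from the ramp at (348,209) up to the bumper at (428,206), and the console is at (396,175). The crop should confirm this while I measure.

```bash
python3 - <<'E'
from h import *
s=bot.snapshot("top"); P=cloud(s)
im=s["frame"][150:245,230:450,::-1]
cv2.imwrite("pics/crop.png",cv2.resize(im,None,fx=3.6,fy=3.6,interpolation=cv2.INTER_CUBIC))
x,y,z=P[...,0],P[...,1],P[...,2]
def rect(m,name):
    pts=np.stack([x[m],y[m]],-1).astype(np.float32)*1000
    lo=cv2.minAreaRect(pts); print(name,m.sum(),lo,"medz",np.median(z[m]))
m=(abs(x-.517)<.08)&(abs(y-.14)<.1)&(z>.025); rect(m,"meter top")
r=(x>.46)&(x<.595)&(y<.02)&(y>-.33)&(z>.012); rect(r,"stand body")
# bed plane
b=(abs(x-.54)<.03)&(y<-.1)&(y>-.2)
A=np.c_[x[b],y[b],np.ones(b.sum())];c=np.linalg.lstsq(A,z[b],rcond=None)[0];print("bed plane",c,"std",np.std(A@c-z[b]))
# profile along y
for xx in (.52,.54,.56):
  print(xx,[(round(yy,3),round(float(np.median(z[(abs(x-xx)<.008)&(abs(y-yy)<.003)])),4)) for yy in np.arange(.01,-.27,-.008) if ((abs(x-xx)<.008)&(abs(y-yy)<.003)).any()])
k=(x>.6)&(x<.69)&(y<-.1)&(y>-.24)&(z>.03); rect(k&(z<.048),"console"); t=k&(z>.055); rect(t,"toggle"); print(z[t].max() if t.any() else 0)
for yy in (-.05,-.1,-.15,-.2):
  q=(abs(y-yy)<.006)&(x>.45)&(x<.62); o=np.argsort(x[q]); print(yy,[(round(float(a),3),round(float(bb),3)) for a,bb in zip(x[q][o],z[q][o])][::max(1,q.sum()//45)])
E
```

```text
meter top 1507 ((521.7221069335938, 144.6320037841797), (148.61495971679688, 71.14945983886719), 83.92887878417969) medz 0.03361622405503828
stand body 11062 ((531.6474609375, -189.51547241210938), (280.9356689453125, 126.6876220703125), 89.99078369140625) medz 0.7167546796701945
bed plane [ 4.49219778 -3.16498727 -2.8024283 ] std 0.165210054729753
0.52 [(np.float64(0.01), 0.001), (np.float64(0.002), -0.0005), (np.float64(-0.006), 0.0014), (np.float64(-0.014), 0.0004), (np.float64(-0.022), -0.0002), (np.float64(-0.03), -0.0002), (np.float64(-0.038), 0.0051), (np.float64(-0.046), 0.0073), (np.float64(-0.054), 0.0121), (np.float64(-0.062), 0.0161), (np.float64(-0.07), 0.0198), (np.float64(-0.078), 0.0239), (np.float64(-0.086), 0.0259), (np.float64(-0.094), 0.0222), (np.float64(-0.102), 0.0277), (np.float64(-0.11), 0.0316), (np.float64(-0.118), 0.0362), (np.float64(-0.126), 0.0404), (np.float64(-0.134), 0.0428), (np.float64(-0.142), 0.049), (np.float64(-0.15), 0.0525), (np.float64(-0.158), 0.0577), (np.float64(-0.166), 0.0621), (np.float64(-0.174), 0.0659), (np.float64(-0.182), 0.0683),
[... 4953 characters left out ...]
079), (0.489, 0.092), (0.503, 0.077), (0.517, 0.083), (0.533, 0.08), (0.548, 0.081), (0.561, 0.078), (0.563, 0.725), (0.564, 0.075), (0.565, 0.721), (0.566, 0.729), (0.566, 0.711), (0.567, 0.725), (0.567, 0.723), (0.568, 0.721), (0.568, 0.731), (0.569, 0.733), (0.57, 0.725), (0.57, 0.729), (0.571, 0.08), (0.572, 0.731), (0.572, 0.728), (0.573, 0.734), (0.574, 0.735), (0.575, 0.735), (0.576, 0.737), (0.577, 0.735), (0.579, 0.737), (0.58, 0.737), (0.581, 0.735), (0.582, 0.076), (0.583, 0.739), (0.584, 0.078), (0.585, 0.741), (0.587, 0.079), (0.588, 0.74), (0.589, 0.08), (0.59, 0.743), (0.591, 0.08), (0.593, 0.741), (0.594, 0.743), (0.596, 0.743), (0.597, 0.742), (0.599, 0.742), (0.617, 0.039)]
```

View pics/crop.png

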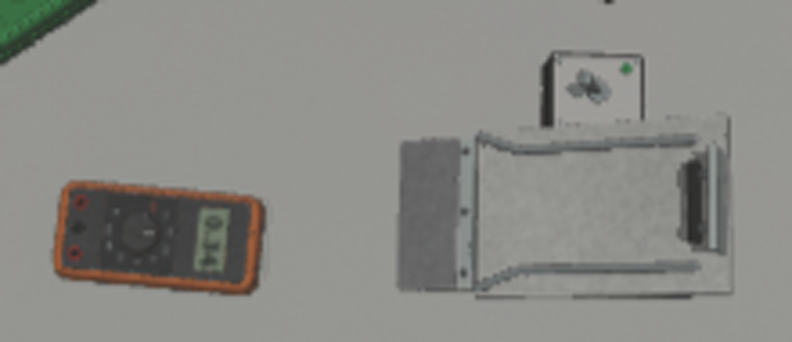

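The crop confirms the orange multimeter, centred about (0.522, 0.145), and shows the stand rising towards world -y. Next I need the stand's yaw and the toggle, with far points filtered out.

```bash
python3 - <<'E'
from h import *
for n in ("top","scene"):
  s=bot.snapshot(n); P=cloud(s).reshape(-1,3); P=P[P[:,2]<.2]
  x,y,z=P.T
  b=(abs(x-.535)<.03)&(y<-.105)&(y>-.21)
  A=np.c_[x[b],y[b],np.ones(b.sum())];c=np.linalg.lstsq(A,z[b],rcond=None)[0]
  up=np.degrees(np.arctan2(c[1],c[0]));print(n,"plane",c,"std",np.std(A@c-z[b]),"uphill deg",up,"slope",np.hypot(c[0],c[1]))
  h=z-(np.c_[x,y,np.ones(len(x))]@c)
  print(" z=.02 at x=.54: y=",(.02-c[2]-c[0]*.54)/c[1])
  for lo,hi in ((.485,.505),(.57,.59)):
    r=(x>lo-.012)&(x<hi+.012)&(y<-.135)&(y>-.2)&(h>.006)&(h<.02); print(" rod",r.sum(),cv2.fitLine(P[r][:,:2].astype(np.float32),cv2.DIST_HUBER,0,.01,.01).ravel(), np.median(x[r]))
  for yy in (-.045,-.055,-.065,-.075):
    q=(abs(y-yy)<.005)&(x>.45)&(x<.63)&(z>(-.031-yy)*.53*.6); print(" ramp",yy,np.percentile(x[q],[1,99]))
  k=(x>.59)&(x<.69)&(y<-.1)&(y>-.26)&(z>.034)&(z<.046)&(x>.605); print(" console",cv2.minAreaRect((P[k][:,:2]*1000).astype(np.float32)))
  t=(x>.6)&(x<.67)&(y<-.1)&(y>-.24)&(z>.055)&(z<.095); print(" tog",t.sum(),P[t].mean(0),P[t].min(0),P[t].max(0))
  m=(abs(x-.52)<.08)&(abs(y-.145)<.1)&(z>.025)&(z<.06); print(" meter",cv2.minAreaRect((P[m][:,:2]*1000).astype(np.float32)))
E
```

```text
top plane [-0.02759564 -0.53509903 -0.01263488] std 0.0018644489173072546 uphill deg -92.9521904636526 slope 0.535810128090787
 z=.02 at x=.54: y= -0.08883688247952523
 rod 76 [ 0.06506952  0.99788076  0.48920038 -0.16322733] 0.48924341275351907
 rod 68 [ 0.06216135  0.9980661   0.5764575  -0.16094291] 0.5759094765342901
 ramp -0.045 [0.48426244 0.59240265]
 ramp -0.055 [0.48365822 0.59155512]
 ramp -0.065 [0.48291077 0.59323164]
 ramp -0.075 [0.48250282 0.59228061]
 console ((629.0030517578125, -177.76467895507812), (69.3195571899414, 47.95918273925781), 88.56733703613281)
 tog 24 [ 0.62189932 -0.16403578  0.07625715] [ 0.61813112 -0.17333939  0.05716548] [ 0.62816964 -0.15627582  0.08301489]
 meter ((521.8380126953125, 144.530517578125), (148.88421630859375, 71.83358001708984), 84.30001068115234)
scene plane [-0.09673253 -0.49454976  0.0283882 ] std 0.007716952449830923 uphill deg -101.06716663524985 slope 0.5039212731252952
 z=.02 at x=.54: y= -0.0886611699303806
 rod 54 [ 0.0352799   0.9993775   0.49016345 -0.16878144] 0.49005770296347206
 rod 111 [ 0.02355902  0.9997224   0.57801515 -0.16779608] 0.5774110389933699
 ramp -0.045 [0.48348178 0.59269484]
 ramp -0.055 [0.48349768 0.59405893]
 ramp -0.065 [0.4838601  0.59328693]
 ramp -0.075 [0.48379959 0.59333724]
 console ((628.3257446289062, -178.54249572753906), (69.30963897705078, 49.3038444519043), 87.54523468017578)
 tog 28 [ 0.62487606 -0.16518796  0.07328818] [ 0.61882217 -0.17523888  0.05560147] [ 0.6279997  -0.15821856  0.08050035]
 meter ((522.6122436523438, 144.5751190185547), (148.51107788085938, 72.29082489013672), 84.40045928955078)
```

```bash
cat >> h.py <<'E'
def need(x,y,z,ydeg):
    from scipy.spatial.transform import Rotation as Ro
    st=bot.read_state(); q=st["ee_rot"]; M=Ro.from_quat(np.r_[q[1:],q[0]]).as_matrix()
    d=M.T@(np.array([x,y,z])-st["tcp_pos"])*100
    a=np.degrees(np.arctan2(M[1,1],M[0,1])); t=-(ydeg-a); t=(t+180)%360-180
    print("clock",st["clock"],"tcp",np.round(st["tcp_pos"],4),"ydir",round(a,2),"F",np.round(st["force"],2),"w",round(st["width"],3),"| shift cm",np.round(d,2),"turn",round(np.radians(t),3))
E
python3 -m jog '[[9.3,-5.01,-2.33,0,0],[9.3,-5.01,-2.33,0,0],[9.3,-5.01,-2.33,0,0],[9.3,-5.01,-2.33,0,0],[9.3,-5.01,-2.33,0,0],[9.3,-5.01,-2.33,0,0],[9.3,-5.01,-2.33,0,0],[9.3,-5.01,-2.33,0,0]]'
python3 -m jog '[[9.3,0,0,1,0.17],[9.3,0,0,1,0.17],[9.3,0,0,1,0.17],[9.3,0,0,1,0.17],[9.3,0,0,1,0.17],[9.3,0,0,1,0.17],[9.3,0,0,1,0.17],[9.3,0,0,0,0]]'
python3 -c "
from h import *
need(.522,.1445,.006,-5.6)"
```

```text
clock: 2.05
tcp_pos: [0.5226, 0.1428, 0.2188]
ee_rot: [0.0, 0.231, 0.973, 0.0]
force: [0.9, 0.6, -1.4]
width: 0.999
grip_force: 0.0
clock: 3.05
tcp_pos: [0.521, 0.1443, 0.148]
ee_rot: [-0.001, 0.736, 0.677, -0.001]
force: [0.1, -0.6, -0.6]
width: 0.998
grip_force: 0.0
clock 3.05 tcp [0.521  0.1443 0.148 ] ydir -4.84 F [ 0.08 -0.64 -0.61] w 0.998 | shift cm [ 0.03  0.13 14.2 ] turn 0.013
```

```bash
python3 -m jog '[[9.3,0,0.1,4,0.013],[9.3,0,0,4,0],[9.3,0,0,3,0],[9.3,0,0,1.5,0],[9.3,0,0,1,0],[9.3,0,0,0.5,0],[9.3,0,0,0,0]]' 8
python3 -m jog '[[7,0,0,0,0],[7,0,0,0,0],[7,0,0,0,0],[7,0,0,0,0],[7,0,0,0,0]]' 8
python3 -c "
from h import *
need(.522,.1445,.006,-5.6)"
```

```text
clock: 3.92
tcp_pos: [0.523, 0.1443, 0.0091]
ee_rot: [0.0, 0.741, 0.671, 0.0]
force: [0.4, 0.3, -0.1]
width: 1.002
grip_force: 0.0
clock: 4.55
tcp_pos: [0.5228, 0.1443, 0.0091]
ee_rot: [0.0, 0.741, 0.671, 0.0]
force: [-0.8, -0.4, 4.8]
width: 0.791
grip_force: 8.0
clock 4.55 tcp [0.5228 0.1443 0.0091] ydir -5.67 F [-0.83 -0.4   4.79] w 0.791 | shift cm [ 0.01 -0.08  0.31] turn -0.001
```

```bash
python3 -m jog '[[7,0,0,0,-0.027],[7,0,0,0,-0.026],[7,-1.1,0.6,0,0],[7,-1.1,0.6,0,0],[7,-1.1,0.6,0,0],[7,-1,0.6,0,0],[7,0,0,0,0]]' 8
python3 -c "
from h import *
need(.545,.10,.009,-2.6)"
```

```text
clock: 5.42
tcp_pos: [0.5454, 0.0996, 0.0091]
ee_rot: [0.001, 0.723, 0.691, 0.0]
force: [0.6, -2.4, 3.2]
width: 0.796
grip_force: 8.0
clock 5.425 tcp [0.5454 0.0996 0.0091] ydir -2.65 F [ 0.61 -2.43  3.19] w 0.796 | shift cm [ 0.04 -0.04  0.01] turn -0.001
```

```bash
python3 -m jog '[[9.3,0,0,0,0],[9.3,0,0,0,0],[9.3,0,0,0,0],[9.3,0,0,-3,0],[9.3,0,0,-3,0],[3,3.7,0,0,0],[3,3.7,0,0,0],[3,3.7,0,0,0]]' 8
python3 -m jog '[[3,0,0,0,0],[3,0,0,2.5,0],[3,0,0,2.4,0],[3,0,0,0,0]]' 8
python3 - <<'E'
from h import *
need(.5365+.045*.295,.205,.015,-2.6)
s=bot.snapshot("top");P=cloud(s).reshape(-1,3);x,y,z=P.T
m=(abs(x-.545)<.08)&(y>.0)&(y<.182)&(z>.025)&(z<.037); print(" meter",cv2.minAreaRect((P[m][:,:2]*1000).astype(np.float32)))
cv2.imwrite("pics/t1.png",cv2.resize(s["frame"][140:270,200:450,::-1],None,fx=3,fy=3))
E
```

```text
clock: 6.42
tcp_pos: [0.5495, 0.2122, 0.0687]
ee_rot: [0.0, 0.723, 0.691, 0.0]
force: [0.5, -0.3, 0.5]
width: 0.72
grip_force: 0.0
clock: 6.92
tcp_pos: [0.5477, 0.2099, 0.0178]
ee_rot: [-0.001, 0.723, 0.69, -0.002]
force: [-0.5, -0.2, 0.5]
width: 0.336
grip_force: 0.0
clock 6.925 tcp [0.5477 0.2099 0.0178] ydir -2.66 F [-0.5  -0.16  0.53] w 0.336 | shift cm [-0.48  0.23  0.28] turn -0.001
 meter ((544.528076171875, 101.00640869140625), (148.8328399658203, 72.23075103759766), 87.72643280029297)
```

View pics/t1.png

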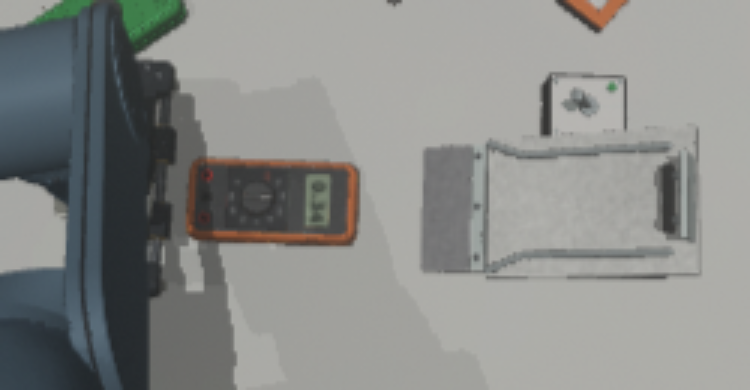

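The image shows the meter at crop (272,200), lined up with the ramp at (447,208), and the gripper behind it. Time to push.

```bash
python3 -m jog '[[3,-1,0,0.2,0],[3,-1,0,0,0],[3,-0.8,0,0,0],[3,-0.8,0,0,0],[3,-1,0,0,0],[3,-1,0,0,0],[3,-1,0,0,0],[3,-1,0,0,0]]'
python3 -m jog '[[3,-1,0,0,0],[3,-1,0,0,0],[3,-1,0,0,0],[3,-1,0,0,0],[3,-1,0,0,0],[3,0,0,0,0]]'
python3 - <<'E'
from h import *
need(.5365+.045*.1685,.08,.015,-2.6)
s=bot.snapshot("top");P=cloud(s).reshape(-1,3);x,y,z=P.T
m=(abs(x-.545)<.08)&(y>-.029)&(y<.065)&(z>.022)&(z<.055)
p=P[m]; print(m.sum())
for a in (-.02,0,.02,.04): 
  q=p[abs(p[:,1]-a)<.004]; print(a,q[:,0].min(),q[:,0].max(),np.median(q[:,2]))
cv2.imwrite("pics/t2.png",cv2.resize(s["frame"][140:270,200:450,::-1],None,fx=3,fy=3))
E
```

```text
clock: 7.98
tcp_pos: [0.5461, 0.1345, 0.0176]
ee_rot: [-0.0, 0.723, 0.691, -0.0]
force: [0.1, 1.9, 1.2]
width: 0.324
grip_force: 1.0
clock: 8.72
tcp_pos: [0.5436, 0.084, 0.0175]
ee_rot: [0.0, 0.723, 0.69, -0.0]
force: [-0.1, 0.4, -1.0]
width: 0.323
grip_force: 0.0
clock 8.725 tcp [0.5436 0.084  0.0175] ydir -2.69 F [-0.06  0.41 -1.  ] w 0.323 | shift cm [-0.4   0.06  0.25] turn -0.002
670
-0.02 0.5020600199276367 0.5725047447175112 0.048435328913856546
0 0.5027652934184534 0.5728799800928636 0.04584651839721532
0.02 0.5038253891546891 0.5740024153073695 0.044400791232908965Traceback (most recent call last):
  File "<stdin>", line 7, in <module>
    return umr_minimum(a, axis, None, out, keepdims, initial, where)
ValueError: zero-size array to reduction operation minimum which has no identity
```

```bash
python3 -m jog '[[3,-0.9,0,0,0],[3,-0.9,0,0,0],[3,-0.9,0,0,0],[3,-0.9,0,0,0],[3,-0.9,0,0,0],[3,-0.9,0,0,0],[3,-0.9,0,0,0],[3,-0.9,0,0,0]]'
python3 - <<'E'
from h import *
need(.5365+.045*.0835,.0,.015,-2.6)
s=bot.snapshot("scene")
cv2.imwrite("pics/t2.png",cv2.resize(s["frame"][150:270,190:370,::-1],None,fx=4,fy=4))
E
```

```text
clock: 9.78
tcp_pos: [0.5405, 0.0127, 0.0177]
ee_rot: [0.0, 0.723, 0.691, 0.0]
force: [0.3, 2.3, -1.3]
width: 0.325
grip_force: 0.8
clock 9.775 tcp [0.5405 0.0127 0.0177] ydir -2.63 F [ 0.33  2.33 -1.31] w 0.325 | shift cm [-1.27  0.03  0.27] turn -0.001
```

View pics/t2.png

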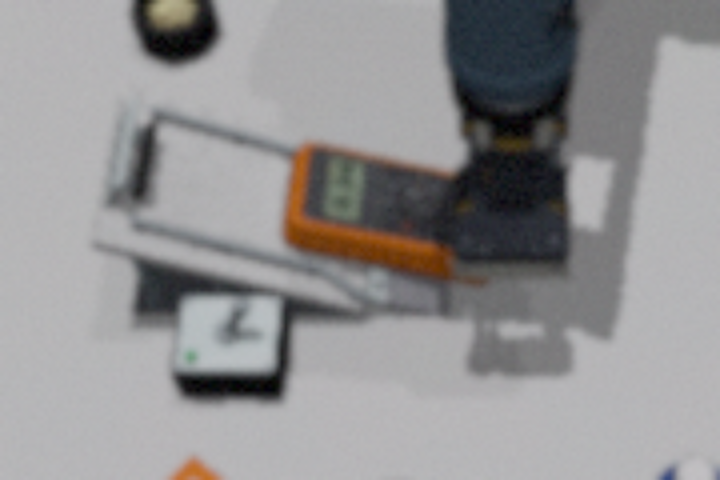

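The meter climbs straight: its nose at crop (295,190) sits between the rods and the gripper is behind it. I'll continue more slowly and raise the tool as it goes.

```bash
python3 -m jog '[[3,-0.9,0,0,0],[3,-0.9,0,-0.1,0],[3,-0.8,0,-0.3,0],[3,-0.8,0,-0.3,0],[3,-0.8,0,-0.4,0],[3,-0.7,0,-0.3,0],[3,0,0,0,0]]'
python3 - <<'E'
from h import *
need(.5365+.045*.0215,-.067,.038,-2.6)
s=bot.snapshot("top");P=cloud(s).reshape(-1,3);x,y,z=P.T
m=(abs(x-.54)<.06)&(y>-.26)&(y<-.09)&(z>0)&(z<.2); P=P[m]
C=np.array([-.045,-.999]); S=(P[:,1]+.0885)*C[1]+(P[:,0]-.5365)*C[0]; L=(P[:,0]-.5365)*.999-(P[:,1]+.0885)*.045
hz=-(S*np.sin(.49))+(P[:,2]-.02)*np.cos(.49); sx=S*np.cos(.49)+(P[:,2]-.02)*np.sin(.49)
for a in np.arange(.02,.17,.008):
  q=(abs(sx-a)<.004)&(abs(L)<.025); print(round(a,3),np.round(np.median(hz[q]),4) if q.any() else None, end="; ")
for a in (.06,.08,.1,.12):
  q=(abs(sx-a)<.004)&(hz>.022); print("\nL",a,np.round(np.percentile(L[q],[1,99]),4) if q.any() else None)
E
```

```text
clock: 10.7
tcp_pos: [0.5385, -0.0367, 0.032]
ee_rot: [0.001, 0.723, 0.69, -0.0]
force: [1.0, -0.7, -0.0]
width: 0.322
grip_force: 0.1
clock 10.7 tcp [ 0.5385 -0.0367  0.032 ] ydir -2.68 F [ 1.04 -0.74 -0.02] w 0.322 | shift cm [-3.03  0.04 -0.6 ] turn -0.001
0.02 None; 0.028 0.0457; 0.036 0.0482; 0.044 0.0512; 0.052 None; 0.06 None; 0.068 None; 0.076 None; 0.084 0.0358; 0.092 0.0364; 0.1 0.0353; 0.108 0.0348; 0.116 0.0313; 0.124 0.0018; 0.132 0.0001; 0.14 -0.0002; 0.148 0.0004; 0.156 0.0008; 0.164 0.0158; 
L 0.06 None

L 0.08 [-0.04   -0.0384]

L 0.1 [-0.0385  0.0303]

L 0.12 [-0.0325  0.0258]
```

```bash
python3 -m jog '[[3,-0.4,0,-0.1,0],[3,-0.5,0,-0.1,0],[3,-0.5,0,-0.1,0],[3,-0.5,0,-0.1,0],[3,-0.4,0,-0.1,0],[3,-0.2,0,0,0],[3,0,0,0,0]]'
cat > seat.py <<'E'
from h import *
need(.5365+.045*.0215,-.068,.038,-2.6)
s=bot.snapshot("top");P=cloud(s).reshape(-1,3);x,y,z=P.T
m=(abs(x-.54)<.06)&(y>-.26)&(y<-.07)&(z>0)&(z<.2); P=P[m]
C=np.array([-.045,-.999]); S=(P[:,1]+.0885)*C[1]+(P[:,0]-.5365)*C[0]; L=(P[:,0]-.5365)*.999-(P[:,1]+.0885)*.045
hz=-(S*np.sin(.49))+(P[:,2]-.02)*np.cos(.49); sx=S*np.cos(.49)+(P[:,2]-.02)*np.sin(.49)
for a in np.arange(.0,.17,.004):
  q=(abs(sx-a)<.002)&(abs(L)<.022); print(round(a,3),np.round(np.median(hz[q]),4) if q.any() else None, end="; ")
for a in (.02,.06,.1,.13):
  q=(abs(sx-a)<.004)&(hz>.022)&(hz<.04); print("\nL",a,np.round(np.percentile(L[q],[1,99]),4) if q.any() else None)
E
python3 seat.py
```

```text
clock: 11.62
tcp_pos: [0.5375, -0.0591, 0.0373]
ee_rot: [-0.0, 0.723, 0.691, 0.001]
force: [0.8, 8.1, 6.5]
width: 0.323
grip_force: 3.9
clock 11.625 tcp [ 0.5375 -0.0591  0.0373] ydir -2.64 F [0.81 8.09 6.51] w 0.323 | shift cm [-0.89  0.03 -0.07] turn -0.001
0.0 None; 0.004 None; 0.008 None; 0.012 None; 0.016 None; 0.02 None; 0.024 None; 0.028 None; 0.032 None; 0.036 None; 0.04 None; 0.044 None; 0.048 0.0399; 0.052 0.0446; 0.056 0.0455; 0.06 0.0483; 0.064 0.0458; 0.068 0.0435; 0.072 0.0431; 0.076 None; 0.08 None; 0.084 None; 0.088 None; 0.092 None; 0.096 None; 0.1 None; 0.104 None; 0.108 None; 0.112 None; 0.116 None; 0.12 None; 0.124 0.0323; 0.128 0.0349; 0.132 0.0342; 0.136 0.0341; 0.14 0.0334; 0.144 0.022; 0.148 -0.0001; 0.152 0.0; 0.156 0.0013; 0.16 0.0168; 0.164 0.0168; 0.168 0.0032; 
L 0.02 None

L 0.06 [-0.0373 -0.017 ]

L 0.1 None

L 0.13 [-0.039   0.0287]
```

```bash
python3 -m jog '[[3,0,0,-0.2,0],[3,-0.2,0,-0.1,0],[3,-0.2,0,-0.1,0],[3,-0.2,0,-0.1,0],[3,-0.1,0,0,0],[3,0,0,0,0]]'
python3 seat.py
```

```text
clock: 12.42
tcp_pos: [0.5369, -0.0683, 0.0417]
ee_rot: [0.0, 0.723, 0.691, -0.0]
force: [-0.4, 0.3, -0.1]
width: 0.32
grip_force: 0.0
clock 12.425 tcp [ 0.5369 -0.0683  0.0417] ydir -2.65 F [-0.37  0.3  -0.09] w 0.32 | shift cm [0.03 0.06 0.37] turn -0.001
0.0 None; 0.004 None; 0.008 None; 0.012 None; 0.016 None; 0.02 None; 0.024 None; 0.028 None; 0.032 None; 0.036 None; 0.04 None; 0.044 None; 0.048 None; 0.052 None; 0.056 0.0359; 0.06 0.0394; 0.064 0.0409; 0.068 0.0406; 0.072 0.0411; 0.076 0.0368; 0.08 0.0355; 0.084 None; 0.088 None; 0.092 None; 0.096 None; 0.1 None; 0.104 None; 0.108 None; 0.112 None; 0.116 None; 0.12 None; 0.124 None; 0.128 None; 0.132 None; 0.136 0.032; 0.14 0.0336; 0.144 0.0331; 0.148 0.0314; 0.152 0.0186; 0.156 0.0011; 0.16 0.0167; 0.164 0.0169; 0.168 0.0108; 
L 0.02 [-0.0369 -0.0367]

L 0.06 [-0.0375 -0.0049]

L 0.1 None

L 0.13 [-0.0389 -0.0389]
```

```bash
python3 -m jog '[[3,0.5,0,0,0],[3,2,0,0,0],[3,4,0,0,0],[3,5,0,0,0],[0,4,0,-4,0],[0,0,0,-5,0],[0,0,0,-2,0],[0,0,0,0,0]]'
python3 seat.py
python3 - <<'E'
from h import *
s=bot.snapshot("top")
cv2.imwrite("pics/t3.png",cv2.resize(s["frame"][140:260,300:460,::-1],None,fx=4.5,fy=4.5))
E
```

```text
clock: 13.48
tcp_pos: [0.5447, 0.0886, 0.1534]
ee_rot: [0.001, 0.723, 0.691, 0.001]
force: [0.0, -0.5, 0.0]
width: 0.004
grip_force: 0.0
clock 13.475 tcp [0.5447 0.0886 0.1534] ydir -2.55 F [ 0.04 -0.53  0.02] w 0.004 | shift cm [-15.68  -0.08  11.54] turn 0.001
0.0 None; 0.004 0.0315; 0.008 0.0332; 0.012 0.0327; 0.016 0.0333; 0.02 0.0341; 0.024 0.0337; 0.028 0.0341; 0.032 0.0334; 0.036 0.0335; 0.04 0.0331; 0.044 0.0345; 0.048 0.0339; 0.052 0.0356; 0.056 0.0378; 0.06 0.0406; 0.064 0.0406; 0.068 0.0409; 0.072 0.0394; 0.076 0.0369; 0.08 0.0347; 0.084 0.0347; 0.088 0.0342; 0.092 0.0333; 0.096 0.0344; 0.1 0.0341; 0.104 0.0339; 0.108 0.0339; 0.112 0.0339; 0.116 0.0342; 0.12 0.0343; 0.124 0.0345; 0.128 0.034; 0.132 0.0337; 0.136 0.034; 0.14 0.0331; 0.144 0.0332; 0.148 0.0316; 0.152 0.0175; 0.156 0.0006; 0.16 0.0169; 0.164 0.0172; 0.168 0.0106; 
L 0.02 [-0.0368  0.0325]

L 0.06 [-0.0375  0.0326]

L 0.1 [-0.0381  0.0302]

L 0.13 [-0.039   0.0311]
```

View pics/t3.png

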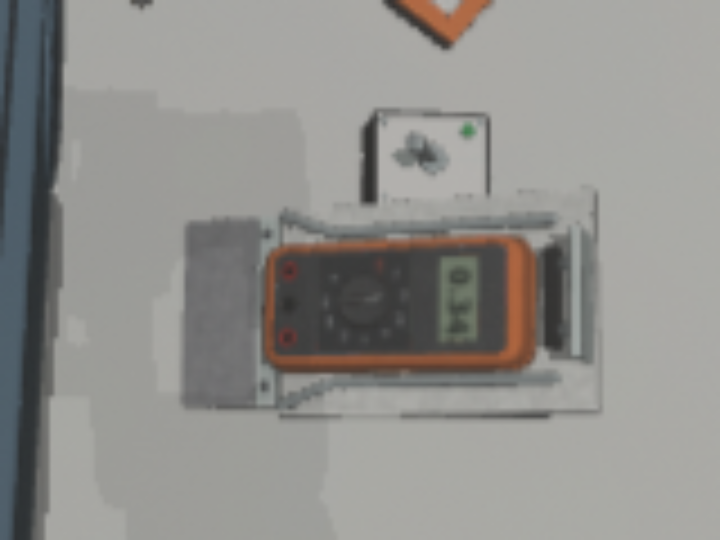

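The meter lies flat behind the cleat: its lower end is at crop (265,305), it sits between the rods, and there is a gap before the bumper at (552,300). Next is the toggle, a bat at crop (420,152). The closed fingers come in from its +y side.

```bash
python3 -m jog '[[0,-5,2.2,0,0],[0,-5,2.2,0,0],[0,-5,2.2,0,0],[0,-5,2.2,0,0],[0,0,0,0,0],[0,0,0,3,0],[0,0,0,3,0],[0,0,0,2,0]]'
python3 -c "
from h import *
need(.623,-.115,.064,-2.6)"
```

```text
clock: 14.58
tcp_pos: [0.6204, -0.1147, 0.0684]
ee_rot: [-0.002, 0.723, 0.691, -0.001]
force: [-0.7, -0.9, 0.4]
width: 0.003
grip_force: 0.0
clock 14.575 tcp [ 0.6204 -0.1147  0.0684] ydir -2.62 F [-0.73 -0.86  0.39] w 0.003 | shift cm [-0.02  0.26  0.44] turn -0.0
```

```bash
python3 -m jog '[[0,-1.2,0.2,0.3,0],[0,-1.2,0,0,0],[0,-0.8,0,0,0],[0,-0.8,0,0,0],[0,-0.8,0,0,0],[0,-0.8,0,0,0],[0,-0.5,0,0,0],[0,0,0,0,0]]'
python3 -c "
from h import *
need(.623,-.176,.064,-2.6)"
python3 -m jog '[[0,2,0,0,0],[0,4,0,0,0],[0,3,0,-3,0],[0,5,0,-6,0],[0,5,0,0,0],[0,5,0,0,0],[0,0,0,0,0],[0,0,0,0,0]]'
python3 seat.py
python3 - <<'E'
from h import *
P=cloud(bot.snapshot("top")).reshape(-1,3);x,y,z=P.T
t=(x>.605)&(x<.66)&(y<-.12)&(y>-.24)&(z>.055)&(z<.095); print("\ntog",t.sum(),P[t].mean(0),P[t].min(0),P[t].max(0))
s=bot.snapshot("scene"); cv2.imwrite("pics/t4.png",cv2.resize(s["frame"][130:320,180:420,::-1],None,fx=3,fy=3))
E
```

```text
clock: 15.58
tcp_pos: [0.6218, -0.1765, 0.0686]
ee_rot: [-0.001, 0.723, 0.691, 0.001]
force: [-0.6, 4.4, 1.7]
width: 0.001
grip_force: 2.3
clock 15.575 tcp [ 0.6218 -0.1765  0.0686] ydir -2.66 F [-0.64  4.38  1.67] w 0.001 | shift cm [0.05 0.12 0.46] turn -0.001
clock: 16.58
tcp_pos: [0.6321, 0.0527, 0.1466]
ee_rot: [0.0, 0.723, 0.691, -0.0]
force: [0.2, -0.7, 0.6]
width: 0.009
grip_force: 0.0
clock 16.575 tcp [0.6321 0.0527 0.1466] ydir -2.55 F [ 0.2  -0.66  0.55] w 0.009 | shift cm [-12.47  -8.92  10.87] turn 0.001
0.0 None; 0.004 0.0311; 0.008 0.0331; 0.012 0.0329; 0.016 0.0334; 0.02 0.0339; 0.024 0.0332; 0.028 0.0339; 0.032 0.0335; 0.036 0.0337; 0.04 0.0339; 0.044 0.0345; 0.048 0.0335; 0.052 0.0356; 0.056 0.039; 0.06 0.0388; 0.064 0.0407; 0.068 0.0419; 0.072 0.0397; 0.076 0.037; 0.08 0.0342; 0.084 0.0331; 0.088 0.0343; 0.092 0.0338; 0.096 0.0343; 0.1 0.034; 0.104 0.0335; 0.108 0.0341; 0.112 0.0335; 0.116 0.0342; 0.12 0.0341; 0.124 0.0346; 0.128 0.0345; 0.132 0.033; 0.136 0.0332; 0.14 0.0338; 0.144 0.0329; 0.148 0.0308; 0.152 0.0171; 0.156 0.002; 0.16 0.0165; 0.164 0.0164; 0.168 0.0107; 
L 0.02 [-0.0364  0.0327]

L 0.06 [-0.0374  0.0332]

L 0.1 [-0.0384  0.03  ]

L 0.13 [-0.0388  0.0308]

tog 32 [ 0.62081596 -0.18973034  0.07462207] [ 0.61601707 -0.19671595  0.05698646] [ 0.62615212 -0.18124259  0.08379782]
```

View pics/t4.png

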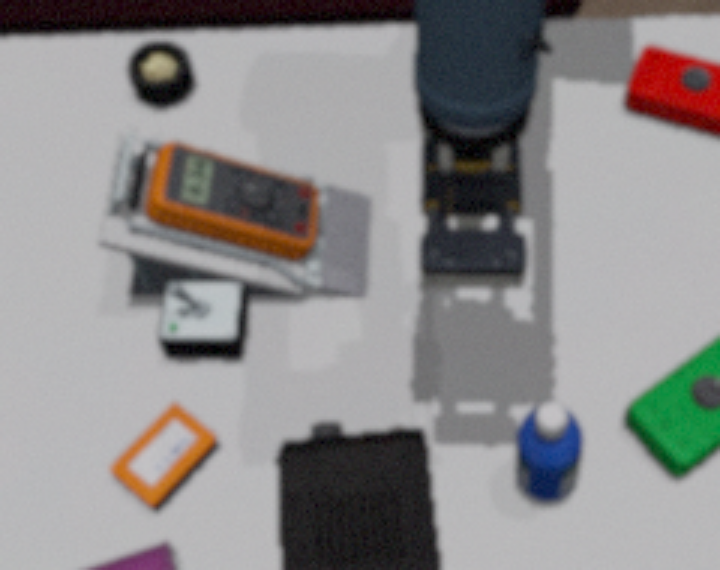

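The toggle tip is now at y -0.190, on the stand's +x side. The meter is seated at crop (235,200), the bystanders have not moved, and the arm is clear.

```bash
python3 -c "
from station import bot
print(bot.close_job())"
```

```text
the job is handed in; nothing more can be done
None
```

The job is handed in: the multimeter lies flat on the slope against the cleat, the toggle is flipped to its +x side, and the bottle, tip cleaner and tip box were left where they stood; the hand-in call gave no verdict, so this rests on my last camera measurements.

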